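# Load the wash tray in rail order

### The arm

A 7-joint arm with a two-finger parallel gripper is mounted at the origin on the work surface. World frame = base frame: x ahead of the robot, y to its left, z up, the work surface at z = 0. Lengths are in m, angles in degrees, forces in N, time in s.
With the tool pointing down it reaches from about 0.425 to 0.875 m from the base axis. Payload 4.7 kg.
Tool frame: the origin (TCP) lies midway between the tips of the shut fingers; the grasp point (between the pads) lies 19 mm behind it; z points along the fingers, y is the direction in which the jaws open and shut (so a half turn about z gives the same grasp; the last joint's range is limited). The gripper opens to 87 mm and grips with 3 to 60 N. Pads are 19 mm wide; open, the fingers measure 117 mm over their backs; the gripper's body (75 mm by 190 mm) begins 51 mm behind the grasp point.
Start: joints at [0.808, 18.392, -4.016, 83.108, 1.295, 78.541, -3.26], TCP at [0.65, -0, 0.223] pointing down, gripper open.
Joint ranges: [-163.93, 163.93], [-17.29, 119.83], [-79.2, 71.16], [3.27, 140.29], [-89.18, 269.18], [5.43, 117.66], [-154.24, 154.24]. Speed limits (degrees/s): [147.25, 147.25, 180, 180, 180, 180, 180].

### API

Orientations are given as [roll, pitch, yaw] about the fixed x, y, z axes, in that order (R = Rz(yaw) Ry(pitch) Rx(roll)).
In Python, from cell import env gives the robot as it stands.
- The arm moves only by the tool apply_moves, never from a script. Its argument "targets" is a list of rows, each a list of 2 entries, a list of its own where there are three numbers: the shift along the world's x, y, z in mm, then the turn, a rotation vector about the world's x, y, z in rad. A call has 1 to 8 rows; each row is the pose to reach, as a shift and turn from the pose commanded when the call began; what a row does not reach only later rows make up. A row lasts 1/10 s, in which the tool goes at most 50 mm and 8.59 degrees, less where a joint would pass 70% of its speed; a pose out of reach is approached as far as the arm can. A call with a gripper value outside its range is refused whole. "hand" is the finger opening in mm, from 0 to 87, set as the call begins (left out, the last holds). The fingers move at their own pace and stop on an object; "squeeze" is the grip in N (left out, the last holds). Time passes only in rows, so rows that repeat a pose let the fingers close. It gives the time, the measured TCP pose, the force and the opening at its end, in the units of the state.
- env.get_obs(): the state, without advancing time (a new reading comes with each control period).
- env.read_camera(name): name is "scene" or "side" or "wrist"; returns a dict with "image" (400x640x3 uint8, red, green, blue), "camera_matrix" (3x3 intrinsics, pixels), "k1" (the pictures are not rectified: a ray, as slopes to the right and down, at radius r is drawn at 1 + k1 r^2 times it, then the intrinsics apply), "camera_from_world" (4x4, takes a point from world to camera coordinates); the wrist camera has in their place "mount" (4x4, takes a point from camera to tool coordinates, whose origin is the TCP and whose axes are the flange's). Camera axes: x right, y down, z forward; pixel columns grow to the right and rows downward; lengths in m; the calibration is good to about 2 mm. A picture is of the moment at which its call begins: read the wrist's pose just before it. There is no depth.
- env.sign_off(): hands the job in, once; it reports no verdict.
Trained networks look in a picture, given as the dict that the camera call returned (one of the last four; its "shot" number tells which), for a name from the list of things; names that differ only in an ending like _2 or _b are one class to them, and where a whole thing is asked for, a point or a joint stands for the part that bears it (a point fixed in the world has none). Each returns a list of dicts, best first, with "conf" (0 to 1); they miss things now and then, are a little off and sometimes report something else, mostly with a low value. They report only what shows in the picture. A call takes as long as a camera call. They do not tell look-alikes from the thing itself.
- env.regions_of(picture, target): "region" (400x640 bool, what is visible of it) and "rect" ([left, top, right, bottom] in pixels, round what is visible of it).
The state is a dict: "time_s": time; "qpos": joint angles; "joint_velocities": joint speeds; "effort": joint torques, N m; "tool_pos": TCP position; "tool_rot": TCP orientation; "force": force on the tool from outside, world axes, zero at the start; "wrist_torque": the same for the moment, N m; "grip_width": finger opening in m.
Only numpy, scipy, OpenCV 4.12 (cv2) and the standard library are available. Lean on these libraries where they do the work, as an engineer would, in place of code of your own. Each camera call takes 0.05 s, during which the arm holds its last target. There are 200 camera calls.

### The job

Move the four turned aluminium parts from the nests on the steel rail to the wash tray, keeping their order: the part nearest the rail's upright end plate goes on the ring next to the tray's tall stop post, the next part along on the next ring, and so on to the last. Set each part down upright in the middle of its ring, without dropping it or knocking it about, and leave all four standing there at rest.

Things in the scene. Friction and masses are not known exactly. Their poses are not given: they have to be found in the camera images.
- wide: Turned aluminium part, the widest: round flange 60 mm across and 10 mm thick, on it a round boss 30 mm across; 34 mm tall in all, 0.12 kg. Grip the boss. Origin: centre of its underside, z up along its axis; it is round, so its yaw means nothing. Starts upright on its nest.
- slim: Turned aluminium part with the slimmest boss: flange 50 mm across and 10 mm thick, boss 24 mm across; 40 mm tall in all, 0.09 kg. Grip the boss. Origin: centre of its underside, z up along its axis; it is round, so its yaw means nothing. Starts upright on its nest.
- thick: Turned aluminium part with the smallest, thickest flange: 42 mm across and 16 mm thick, boss 34 mm across; 38 mm tall in all, 0.11 kg. Grip the boss. Origin: centre of its underside, z up along its axis; it is round, so its yaw means nothing. Starts upright on its nest.
- cone: Turned aluminium part with a conical foot: 56 mm across at the bottom, narrowing to 28 mm at 22 mm height, then a straight round neck 28 mm across up to the top at 44 mm; 0.13 kg. Grip the neck. Origin: centre of its underside, z up along its axis; it is round, so its yaw means nothing. Starts upright on its nest.
- nest_wide: Fixed nest under the wide part at the start: black square 66 x 66 x 6 mm with a grey disc 64 mm across, 2 mm thick; the part stands 8 mm above the nest's origin (centre of its underside, z up). Four nests in a row at 70 mm pitch, in any order, on a 12 mm high steel rail; +y runs along the row to the rail's upright end plate.
- nest_slim: Fixed nest under the slim part at the start: black square 66 x 66 x 6 mm with a grey disc 54 mm across, 2 mm thick; the part stands 8 mm above the nest's origin (centre of its underside, z up). Four nests in a row at 70 mm pitch, in any order, on a 12 mm high steel rail; +y runs along the row to the rail's upright end plate. The end plate is 50 mm tall, 47 mm past the last nest's centre.
- nest_thick: Fixed nest under the thick part at the start: black square 66 x 66 x 6 mm with a grey disc 46 mm across, 2 mm thick; the part stands 8 mm above the nest's origin (centre of its underside, z up). Four nests in a row at 70 mm pitch, in any order, on a 12 mm high steel rail; +y runs along the row to the rail's upright end plate. The rail is 76 x 310 mm, fixed, nearer or farther than the tray.
- nest_cone: Fixed nest under the cone part at the start: black square 66 x 66 x 6 mm with a grey disc 60 mm across, 2 mm thick; the part stands 8 mm above the nest's origin (centre of its underside, z up). Four nests in a row at 70 mm pitch, in any order, on a 12 mm high steel rail; +y runs along the row to the rail's upright end plate. The rail's other end has no plate. Past the plate lies a 3 mm low foot.
- tray: Black wash tray, fixed: 98 mm wide (x) and 312 mm long (y), floor 12 mm above the table, lips 4 mm thick and 20 mm high on its long sides. Origin: centre of its underside, z up, y along its length. On the floor four white rings 66 mm across with a white dot at the centre, at x = 0 and y = -114, -38, +38 and +114 mm.
- stop: Tall steel stop post, fixed against one end of the wash tray (either its +y or its -y end, 166 mm from the tray's centre): foot 70 x 16 x 14 mm with an upright pin 16 mm across, 58 mm tall in all. The other end has the foot without a pin. Origin: centre of its underside, z up.
Things that resemble listed ones, but are neither listed nor needed, are in the scene too. What is shaped like the wide but blue, orange or purple is not meant.

How it is judged:
By the outcome, as a careful person would: the job done as asked, in the order asked, and still so for the second after the job is handed in, with the robot touching nothing.
It also fails if it takes over 104 s, if anything falls off the work surface, if the arm or the gripper's body presses on something with over 40 N, if the wrist force passes 120 N, or if a joint passes its speed limit or range.

## Working session

There is one attempt and no reset: what is moved stays moved. The work goes in short steps, Python scripts to look and compute and a tool call to move; the robot and the scene stay as the last step left them, time stands still between calls to the robot, and variables do not carry over. Pictures are saved under pics/ and viewed, about 12 in all and at most 16, crops included, and the job is handed in when it is done.

Besides the shell and the picture viewer there is one more tool, called after "Call:" as name(argument=value, ...) on one line, values as JSON. apply_moves: Moves the arm, as the interface text tells. Its arguments: {"type":"object","properties":{"targets":{"type":"array","items":{"type":"array"}},"hand":{"type":"number"},"squeeze":{"type":"number"}},"required":["targets"]}

```bash
mkdir -p pics; ls; python3 - <<'E'
from cell import env
import cv2
print(env.get_obs())
for n in("scene","side","wrist"):
    p=env.read_camera(n); cv2.imwrite(f"pics/{n}0.png",p["image"][:,:,::-1])
    print(n,{k:v for k,v in p.items() if k!="image"})
    if n!="wrist":
        for t in("wide","slim","thick","cone","tray","stop","nest_wide"):
            print(t,[(round(d["conf"],2),d["rect"]) for d in env.regions_of(p,t)][:5])
E
```

```text
pics
{'time_s': 0.0, 'qpos': array([ 0.80801613, 18.43967177, -4.01571676, 83.17519841,  1.29565889,
       78.54083289, -3.26050344]), 'joint_velocities': array([-0.03563025,  0.04428293, -0.01935403,  0.10861758,  0.14963942,
       -0.01319604, -0.00927675]), 'effort': array([-2.58547143e-04, -4.91284704e+01, -4.03903294e-01, -3.12526345e+01,
       -6.40594075e-02,  4.37659642e-02,  1.61017233e-04]), 'tool_pos': array([ 6.49442558e-01, -5.50180187e-05,  2.21452012e-01]), 'tool_rot': array([-1.79889579e+02,  6.35958096e-03,  9.00015501e+01]), 'force': array([-0.02399217, -0.57343562,  0.38053421]), 'wrist_torque': array([ 0.03377038, -0.00047658,  0.01318526]), 'grip_width': 0.08692911449547525}
scene {'camera_matrix': array([[439.63621726,   0.        , 323.17427562],
       [  0.        , 439.63621726, 197.10401322],
       [  0.        ,   0.        ,   1.        ]]), 'k1': 0.024375452243532204, 'camera_from_world': array([[-0.44143918,  0.89710401, -0.01832579,  0.22419926],
       [ 0.67637601,  0.31926604, -0.66376554, -0.31148766],
       [-0.58961593, -0.30540724, -0.74771
[... 1399 characters left out ...]
[(0.94, [208.1, 123.8, 325.2, 235.2])]
stop [(0.76, [297.5, 112.2, 322.7, 137.3])]
nest_wide [(0.7, [314.1, 218.5, 360.6, 243.3])]
wrist {'camera_matrix': array([[314.75575741,   0.        , 319.18661068],
       [  0.        , 314.75575741, 198.9190133 ],
       [  0.        ,   0.        ,   1.        ]]), 'k1': -0.058187795802611325, 'mount': array([[ 3.62561462e-04, -9.52972428e-01, -3.03056794e-01,
         8.33303318e-02],
       [ 9.99998976e-01, -7.40233737e-05,  1.42911604e-03,
         1.51519503e-03],
       [-1.38434147e-03, -3.03057001e-01,  9.52971425e-01,
        -1.63302375e-01],
       [ 0.00000000e+00,  0.00000000e+00,  0.00000000e+00,
         1.00000000e+00]]), 'shot': 3}
```

View pics/scene0.png

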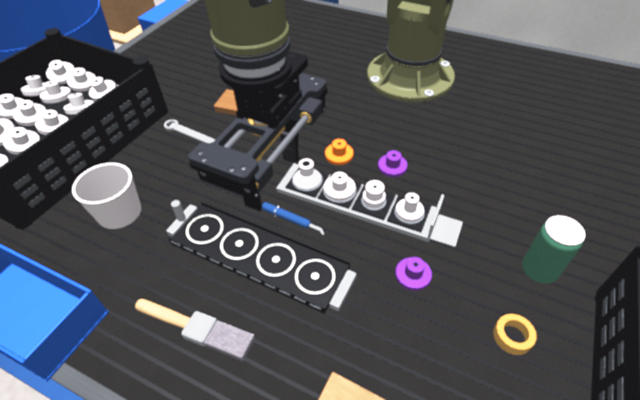

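View pics/side0.png

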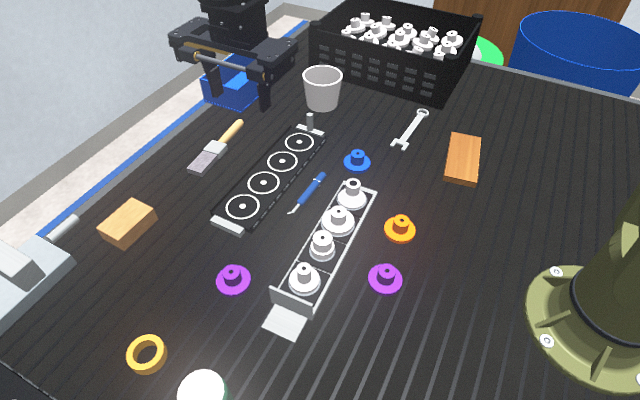

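Scene picture: the white parts stand on the rail at (409,208), (374,193), (340,185) and (307,175). The end plate is at (437,215) and the tray's pin post at (178,210). Seen from the plate, the order is slim, thick, wide, cone. The blue, orange and purple lookalikes stand off the rail.

```bash
cat > h.py <<'E'
from cell import env
import numpy as np, cv2
from scipy.spatial.transform import Rotation as R
from scipy.optimize import least_squares
PROF={"wide":[(30,0),(30,10),(15,10),(15,34)],"slim":[(25,0),(25,10),(12,10),(12,40)],
"thick":[(21,0),(21,16),(17,16),(17,38)],"cone":[(28,0),(14,22),(14,44)]}
def shot(n):
    o=env.get_obs(); p=env.read_camera(n)
    if n=="wrist":
        W=np.eye(4); W[:3,:3]=R.from_euler("xyz",o["tool_rot"],degrees=True).as_matrix(); W[:3,3]=o["tool_pos"]
        p["cfw"]=np.linalg.inv(W@p["mount"])
    else: p["cfw"]=p["camera_from_world"]
    return p
def proj(p,X):
    c=np.atleast_2d(X)@p["cfw"][:3,:3].T+p["cfw"][:3,3]; s=c[:,:2]/c[:,2:]
    s=s*(1+p["k1"]*(s**2).sum(1,keepdims=True)); K=p["camera_matrix"]
    return s*K[0,0]+K[:2,2]
def at_z(p,uv,z,g=(.65,0)):
    return least_squares(lambda q:(proj(p,[q[0],q[1],z])[0]-uv),g).x
def mask(p,name,x,y,z0=.02):
    m=np.zeros((400,640),np.uint8); a=np.linspace(0,2*np.pi,48)
    P=PROF[name]
    for (r,h),(r2,h2) in zip(P,P[1:]):
        pts=np.vstack([np.c_[x+q*1e-3*np.cos(a),y+q*1e-3*np.sin(a),np.full(48,z0+k*1e-3)] for q,k in((r,h),(r2,h2))])
        cv2.fillConvexPoly(m,cv2.convexHull(proj(p,pts).round().astype(np.int32)),1)
    return m
def bbox_fit(p,name,rect,z0=.02,g=(.6,0)):
    a=np.linspace(0,2*np.pi,60)
    c=np.vstack([np.c_[r*np.cos(a),r*np.sin(a),np.full(60,z0*1e3+h)] for r,h in PROF[name]])*1e-3
    def f(q):
        u=proj(p,c+[q[0],q[1],0]); return np.r_[u.min(0),u.max(0)]-rect
    s=least_squares(f,g); return s.x,np.abs(s.fun).max()
E
python3 - <<'E'
from h import *
np.set_printoptions(precision=4,suppress=True)
px={"scene":[(409,208),(374,193),(340,185),(307,175)],"side":[(304,279),(322,245),(338,221),(352,194)],"wrist":None}
for n in("scene","side","wrist"):
    p=shot(n)
    if n=="wrist": cv2.imwrite("pics/w1.png",p["image"][:,:,::-1])
    for i,t in enumerate(("slim","thick","wide","cone")):
        for d in env.regions_of(p,t)[:4]:
            x,e=bbox_fit(p,t,d["rect"]); print(n,t,round(d["conf"],2),d["rect"],x,round(e,1))
    if n=="scene": 
        for uv in[(204.5,229),(239,243.5),(276,259.5),(315,276)]: print("ring",at_z(p,uv,.012))
    if n=="side":
        for uv in[(299,142),(282.5,161),(263.5,182.5),(242.5,207)]: print("ring",at_z(p,uv,.012))
E
```

```text
scene slim 0.82 [394.4, 192.1, 426.1, 223.0] [0.4498 0.1505] 1.8
scene slim 0.32 [289.8, 172.6, 330.1, 198.4] [ 0.4802 -0.0416] 7.2
scene wide 0.8 [397.9, 254.6, 430.7, 291.0] [0.5741 0.1993] 2.6
scene wide 0.76 [326.8, 170.8, 357.7, 200.9] [0.4504 0.0133] 0.3
scene wide 0.63 [377.9, 150.0, 408.9, 176.1] [0.3498 0.081 ] 1.0
scene cone 0.58 [295.1, 160.0, 325.0, 190.4] [ 0.4568 -0.0537] 0.8
scene cone 0.22 [286.7, 169.7, 329.4, 198.3] [ 0.4796 -0.0463] 7.0
ring [ 0.6418 -0.1762]
ring [ 0.642  -0.1008]
ring [ 0.643  -0.0241]
ring [0.6432 0.0516]
side slim 0.93 [287.4, 262.1, 319.3, 295.2] [0.4513 0.1518] 0.9
side slim 0.24 [328.2, 186.1, 372.8, 215.4] [ 0.4519 -0.0413] 9.4
side thick 0.9 [310.3, 230.3, 333.1, 259.6] [0.4534 0.0805] 0.7
side thick 0.22 [337.8, 180.6, 369.1, 209.1] [ 0.4521 -0.0553] 4.7
side wide 0.85 [321.7, 206.3, 353.8, 239.3] [0.4526 0.0157] 1.2
side wide 0.85 [382.0, 214.5, 414.4, 243.1] [ 0.3474 -0.0232] 1.3
side wide 0.76 [365.5, 265.4, 405.6, 298.3] [0.3286 0.0917] 1.6
side wide 0.68 [216.8, 266.4, 252.0, 295.4] [0.5528 0.2058] 3.0
side cone 0.9 [338.7, 179.5, 366.6, 209.2] [ 0.4545 -0.0584] 0.8
ring [ 0.6415 -0.1745]
ring [ 0.6418 -0.0999]
ring [ 0.6429 -0.0234]
ring [0.6428 0.0542]
wrist slim 0.66 [98.9, 12.7, 156.7, 57.5] [0.4512 0.1513] 3.6
wrist thick 0.69 [113.1, 83.7, 165.1, 125.5] [0.4569 0.0796] 1.1
wrist thick 0.29 [112.4, 70.3, 182.1, 133.6] [0.4661 0.0827] 12.2
wrist wide 0.97 [215.9, 0.0, 267.6, 20.7] [0.5722 0.1708] 23.5
wrist wide 0.94 [64.8, 179.6, 111.7, 227.1] [ 0.3657 -0.0378] 3.7
wrist wide 0.88 [26.5, 87.4, 83.3, 134.9] [0.3496 0.0745] 3.3
wrist wide 0.48 [139.7, 193.2, 198.5, 245.6] [ 0.4655 -0.0583] 3.9
wrist cone 0.73 [143.1, 198.8, 187.5, 244.2] [ 0.4627 -0.0603] 3.6
```

View pics/w1.png

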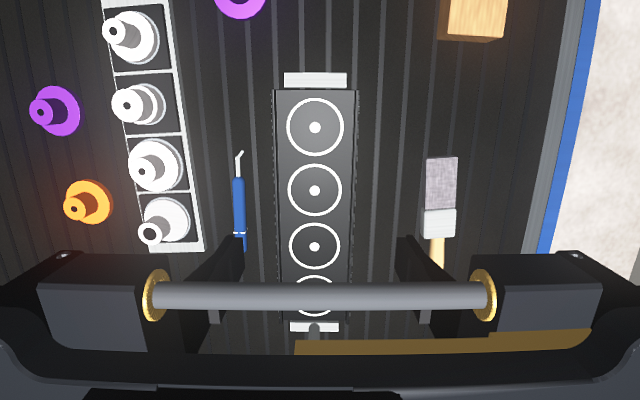

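The wrist picture shows the rail column on the left (parts at (134,38), (138,103), (157,165) and (165,222)) and the tray rings at (315,127), (315,190), (315,246) and (315,295). The scene and side estimates agree to about 2 mm, so I'll look closer with the wrist camera, tray first and then rail.

Call:
apply_moves(targets=[[[0,-40,0],[0,0,0]],[[-4,-80,0],[0,0,0]],[[-8,-90,0],[0,0,0]],[[-8,-90,0],[0,0,0]],[[-8,-90,0],[0,0,0]]])

```text
time_s: 2.1
tool_pos: [0.6422, -0.0885, 0.2226]
tool_rot: [180.0, -0.1, 90.1]
force: [0.5, 0.5, 0.5]
grip_width: 0.0872
```

```bash
cat > rings.py <<'E'
from h import *
np.set_printoptions(precision=4,suppress=True)
p=shot("wrist"); print(env.get_obs()["time_s"],env.get_obs()["tool_pos"],env.get_obs()["tool_rot"])
g=cv2.cvtColor(p["image"],cv2.COLOR_RGB2GRAY); b=(g>150).astype(np.uint8)
n,l,s,c=cv2.connectedComponentsWithStats(b)
for y in(-.175,-.1,-.024,.053):
    e=proj(p,[.642,y,.012])[0]
    for i in range(1,n):
        w,h,a=s[i][2:]
        if np.hypot(*(c[i]-e))<9 and a<3000: print(y,c[i],w,h,a,at_z(p,c[i],.012))
cv2.imwrite("pics/w2.png",p["image"][:,:,::-1])
E
python3 rings.py
```

```text
2.15 [ 0.6424 -0.0876  0.2226] [179.976   -0.0884  90.1442]
-0.175 [319.5921 236.002 ] 52 48 505 [ 0.645  -0.1742]
-0.175 [319.4878 237.5122] 10 10 82 [ 0.6449 -0.1763]
-0.1 [320.2765 178.8055] 55 54 622 [ 0.6457 -0.098 ]
-0.1 [320.     180.2828] 11 11 99 [ 0.6454 -0.0998]
-0.024 [320.7643 115.0995] 59 60 2592 [ 0.6461 -0.0223]
0.053 [322.3022  44.4228] 62 67 771 [0.6476 0.0533]
0.053 [321.4231  44.8462] 12 13 130 [0.6466 0.0529]
```

Call:
apply_moves(targets=[[[-30,35,0],[0,0,0]],[[-60,70,0],[0,0,0]],[[-90,105,0],[0,0,0]],[[-120,125,0],[0,0,0]],[[-150,130,0],[0,0,0]],[[-175,130,0],[0,0,0]],[[-182,130,0],[0,0,0]],[[-182,130,0],[0,0,0]]])

```text
time_s: 2.95
tool_pos: [0.4598, 0.0413, 0.2231]
tool_rot: [179.9, -0.0, 90.1]
force: [-0.7, 0.5, -0.3]
grip_width: 0.087
```

Call:
apply_moves(targets=[[[0,0,0],[0,0,0]],[[0,0,0],[0,0,0]]])

```text
time_s: 3.15
tool_pos: [0.461, 0.0402, 0.2226]
tool_rot: [180.0, -0.0, 90.0]
force: [-1.0, 0.2, 0.1]
grip_width: 0.0868
```

```bash
cat > parts.py <<'E'
from h import *
np.set_printoptions(precision=4,suppress=True)
o=env.get_obs(); print(o["time_s"],o["tool_pos"],o["tool_rot"],o["force"])
p=shot("wrist")
for t in("slim","thick","wide","cone"):
    for d in env.regions_of(p,t)[:2]:
        x,e=bbox_fit(p,t,d["rect"]); m=mask(p,t,*x); r=d["region"]
        print(t,round(d["conf"],2),d["rect"],x,round(e,1),"iou",round((m&r).sum()/(m|r).sum(),2))
for i,(t,x,y) in enumerate((("slim",.4505,.1515),("thick",.4534,.081),("wide",.4526,.0145),("cone",.4555,-.056))):
    print(t,"expected top",proj(p,[x,y,.02+PROF[t][-1][1]*1e-3])[0])
cv2.imwrite("pics/w3.png",p["image"][:,:,::-1])
E
python3 parts.py
```

```text
3.15 [0.461  0.0402 0.2226] [179.9763  -0.0103  90.0066] [-1.0141  0.2325  0.0583]
slim 0.55 [285.4, 48.3, 334.2, 96.7] [0.4531 0.1507] 0.9 iou 0.95
thick 0.57 [296.1, 120.2, 331.8, 160.1] [0.4573 0.0794] 1.2 iou 0.87
wide 0.95 [321.6, 313.4, 363.7, 339.1] [ 0.4956 -0.175 ] 9.4 iou 0.59
wide 0.93 [211.4, 210.7, 254.5, 248.7] [ 0.3559 -0.0323] 5.0 iou 0.64
cone 0.82 [297.6, 231.0, 340.6, 277.2] [ 0.4631 -0.0621] 0.9 iou 0.87
slim expected top [306.2958  69.5505]
thick expected top [309.8829 142.0999]
wide expected top [309.7484 201.9108]
cone expected top [312.5871 262.8586]
```

View pics/w3.png

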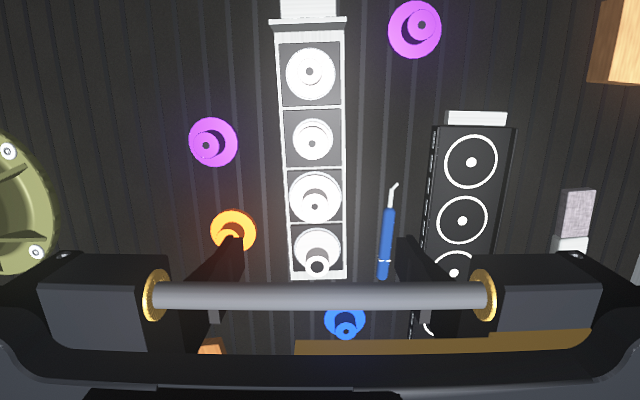

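The picture shows the four white parts in the rail's black nests at (310,72), (312,139), (315,206) and (317,266). The end plate is at the top (308,22), and the lookalikes are off the rail. I'll confirm with one enlarged crop and measure the centre holes.

```bash
python3 - <<'E'
import cv2
a=cv2.imread("pics/w3.png")[15:290,255:370]; cv2.imwrite("pics/c1.png",cv2.resize(cv2.convertScaleAbs(a,alpha=.75),None,fx=2.1,fy=2.1,interpolation=2))
E
python3 - <<'E'
from h import *
np.set_printoptions(precision=4,suppress=True)
p=shot("wrist"); g=cv2.cvtColor(p["image"],cv2.COLOR_RGB2GRAY)
for t,uv in(("slim",(310,72)),("thick",(312,139)),("wide",(314.5,206.5)),("cone",(317,266))):
    u,v=map(int,uv); w=g[v-6:v+7,u-6:u+7].astype(float); k=np.clip(w.max()*.75-w,0,None)
    Y,X=np.mgrid[v-6:v+7,u-6:u+7]; c=np.array([(X*k).sum(),(Y*k).sum()])/k.sum()
    print(t,c,w.min(),w.max(),at_z(p,c,.02+PROF[t][-1][1]*1e-3))
E
```

```text
slim [309.6329  70.3675] 148.0 255.0 [0.453  0.1505]
thick [312.3349 142.7507] 138.0 255.0 [0.4552 0.0801]
wide [314.9199 206.0997] 120.0 255.0 [0.4575 0.0094]
cone [317.3443 266.4288] 69.0 255.0 [ 0.4602 -0.0608]
```

View pics/c1.png

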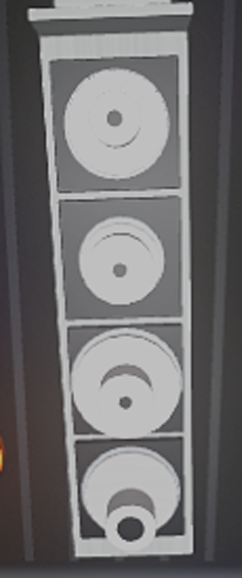

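The crop confirms the order: slim (60 px flange, narrow boss) nearest the plate, then thick, wide, and cone with its bored top. Their spacing comes out at about 70 mm. Going over slim.

Call:
apply_moves(targets=[[[-5,35,0],[0,0,0]],[[-8,70,-20],[0,0,0]],[[-9,100,-60],[0,0,0]],[[-9,111,-95],[0,0,0]],[[-9,111,-115],[0,0,0]],[[-9,111,-120],[0,0,0]],[[-9,111,-120],[0,0,0]],[[-9,111,-120],[0,0,0]]], hand=55, squeeze=25)

```text
time_s: 4.25
tool_pos: [0.4521, 0.1509, 0.1039]
tool_rot: [179.9, -0.0, 89.9]
force: [1.0, -0.0, 0.1]
grip_width: 0.055
```

```bash
cat > look.py <<'E'
from h import *
import sys
o=env.get_obs(); print(o["time_s"],o["tool_pos"],o["tool_rot"],o["force"],o["grip_width"])
p=shot(sys.argv[2]); cv2.imwrite(f"pics/{sys.argv[1]}.png",p["image"][:,:,::-1])
E
python3 look.py w4 wrist
```

```text
4.25 [0.45214799 0.15090774 0.10386833] [ 1.79878801e+02 -3.34160858e-02  8.99487331e+01] [ 1.00895917 -0.04388268  0.10637022] 0.05501121459547944
```

View pics/w4.png

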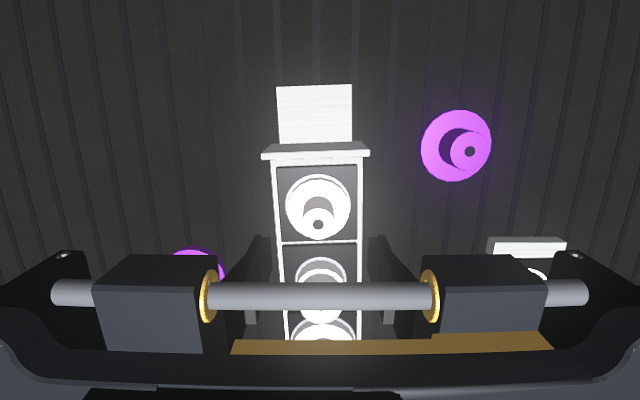

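Slim's hole at (318,223) lies midway between the fingers (inner edges about 265 and 370). Descending.

```bash
python3 - <<'E'
from h import *
p=shot("wrist"); g=cv2.cvtColor(p["image"],cv2.COLOR_RGB2GRAY)
print("hole",at_z(p,(318,223.5),.060))
o=env.get_obs(); t=o["tool_pos"]
print("axis px",proj(p,[t,t+[0,0,.019],t+[0,0,.05]]))
for v in(245,255,265): print(v,g[v,225:420:3])
print("pads px",proj(p,[t+[s*.0275,0,.019] for s in(-1,1)]))
E
```

```text
hole [0.45344282 0.1500496 ]
axis px [[316.02968036 250.83881547]
 [315.83436512 267.62790683]
 [315.40791243 304.55125714]]
245 [ 61  60  58  61  63  62  64  64  62  44  46  50  54  58  60  62  82 162
 245 129  61  64  69  70  73  76  79  80  84  85  87  89  90  93  94  96
  99 100 103 104 103 103 104 102 217 248  85  85  66  64  63  60  53  51
  48  68  69  66  67  65  65  63  59  58  61]
255 [ 62  62  61  61  63  62  59  39  42  43  49  51  54  54  57  59  79  74
 247 146  96  96  99 100 102 103 103 106 105 105 105 105 105 107 106 108
 107 107 105 105 103 103 102  99 220 249  83  83  64  61  59  57  55  51
  47  45  42  65  64  64  62  54  58  58  61]
265 [ 58  61  60  50  35  37  37  39  45  46  49  49  52  54  55  56  78  77
 255 246  91  93  95  96  95 189 242 170 165 165 165 163 168 166 164 165
 162 232 242  95  98  98  96  95 223 248  80  76  60  59  59  56  54  52
  50  45  42  41  39  37  62  59  59  60  58]
pads px [[262.8645903  267.63799277]
 [368.77163907 267.38892068]]
```

Call:
apply_moves(targets=[[[-1,0,-30],[0,0,0]],[[-1,0,-50],[0,0,0]],[[-1,0,-62],[0,0,0]],[[-1,0,-68],[0,0,0]],[[-1,0,-69],[0,0,0]],[[-1,0,-69],[0,0,0]],[[-1,0,-69],[0,0,0]]])

```text
time_s: 5.05
tool_pos: [0.4508, 0.1513, 0.0345]
tool_rot: [179.9, -0.0, 90.0]
force: [0.6, -0.2, -0.5]
grip_width: 0.0553
```

Call:
apply_moves(targets=[[[0,0,0],[0,0,0]],[[0,0,0],[0,0,0]],[[0,0,0],[0,0,0]],[[0,0,0],[0,0,0]],[[0,0,0],[0,0,0]],[[0,0,0],[0,0,0]]], hand=15)

```text
time_s: 5.65
tool_pos: [0.4501, 0.151, 0.0336]
tool_rot: [180.0, 0.0, 90.0]
force: [0.4, 0.4, 0.2]
grip_width: 0.0227
```

Call:
apply_moves(targets=[[[0,0,4],[0,0,0]],[[0,0,15],[0,0,0]],[[0,0,40],[0,0,0]],[[0,0,75],[0,0,0]],[[0,0,90],[0,0,0]],[[0,0,90],[0,0,0]],[[0,0,90],[0,0,0]]])

```text
time_s: 6.35
tool_pos: [0.4499, 0.1509, 0.1237]
tool_rot: [180.0, 0.0, 90.0]
force: [-0.6, 0.1, -1.7]
grip_width: 0.0229
```

```bash
python3 look.py w5 wrist; python3 - <<'E'
from h import *
p=shot("scene")
for n,uv,z in(("cupbase",(113,224),0),("cup rim L/R",(74,188),.08),("rimR",(137,185),.08),("rim near",(106,205),.09),("post top",(177,203),.058)): print(n,at_z(p,uv,z))
E
```

```text
6.35 [0.44988579 0.15090556 0.12366885] [1.79974500e+02 6.47093191e-03 9.00048176e+01] [-0.55407362  0.07588024 -1.7430841 ] 0.022872214131217657
cupbase [ 0.69963809 -0.34763718]
cup rim L/R [ 0.70226515 -0.39650802]
rimR [ 0.64874742 -0.3002453 ]
rim near [ 0.71287317 -0.30576581]
post top [ 0.63954078 -0.22561997]
```

View pics/w5.png

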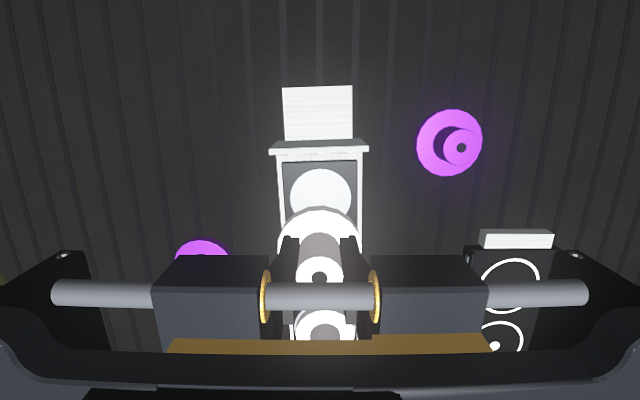

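Slim is held upright with its hole at (320,277), and the force reading (-1.7 N) and grip width agree with a grasp. Carrying to the ring by the post.

Call:
apply_moves(targets=[[[10,-15,0],[0,0,0]],[[30,-45,0],[0,0,0]],[[55,-85,0],[0,0,0]],[[80,-125,0],[0,0,0]],[[105,-170,0],[0,0,0]],[[130,-215,0],[0,0,0]],[[155,-260,0],[0,0,0]],[[175,-295,0],[0,0,0]]])

```text
time_s: 7.25
tool_pos: [0.6248, -0.1466, 0.1216]
tool_rot: [-179.8, 0.0, 89.9]
force: [0.9, 0.9, -0.2]
grip_width: 0.0224
```

Call:
apply_moves(targets=[[[13,-24,0],[0,0,0]],[[17,-31,0],[0,0,0]],[[17,-31.5,0],[0,0,0]],[[17,-31.5,-40],[0,0,0]],[[17,-31.5,-75],[0,0,0]],[[17,-31.5,-85],[0,0,0]],[[17,-31.5,-85],[0,0,0]],[[17,-31.5,-85],[0,0,0]]])

```text
time_s: 8.05
tool_pos: [0.643, -0.1746, 0.0402]
tool_rot: [179.9, 0.0, 90.1]
force: [0.0, 0.2, -0.6]
grip_width: 0.0225
```

```bash
python3 look.py w6 wrist; python3 - <<'E'
from h import *
import numpy as np
im=cv2.imread("pics/w5.png",0)
o=env.get_obs()
# held slim hole in w5, tool pose then
p=shot("wrist"); W=np.eye(4); W[:3,:3]=R.from_euler("xyz",[180,0,90],degrees=True).as_matrix(); W[:3,3]=[.45,.151,.124]
p["cfw"]=np.linalg.inv(W@p["mount"]); print("held hole",at_z(p,(320,277),.150))
p=shot("side"); cv2.imwrite("pics/s6.png",cv2.resize(p["image"][60:260,180:380,::-1],None,fx=3,fy=3))
E
```

```text
8.05 [ 0.64298596 -0.17461552  0.04019805] [1.79883059e+02 3.01471185e-03 9.00730705e+01] [ 0.00156334  0.19209425 -0.58301639] 0.02250504950881452
held hole [0.45214558 0.14979045]
```

View pics/s6.png

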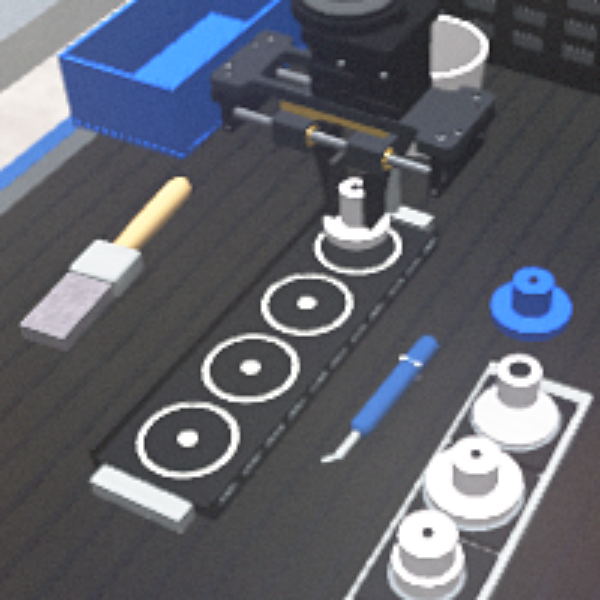

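The side crop shows slim held upright just over the ring nearest the post (crop (355,235)). The held-part and ring measurements agree within about 1 mm, so I'll lower it gently.

Call:
apply_moves(targets=[[[0.5,0.4,-4],[0,0,0]],[[0.5,0.4,-8],[0,0,0]],[[0.5,0.4,-10],[0,0,0]],[[0.5,0.4,-11.5],[0,0,0]],[[0.5,0.4,-12.5],[0,0,0]],[[0.5,0.4,-13],[0,0,0]],[[0.5,0.4,-13],[0,0,0]],[[0.5,0.4,-13],[0,0,0]]])

```text
time_s: 9.0
tool_pos: [0.6425, -0.1751, 0.0257]
tool_rot: [180.0, 0.0, 90.0]
force: [-0.8, 0.5, 1.0]
grip_width: 0.0226
```

Call:
apply_moves(targets=[[[0,0,-0.4],[0,0,0]],[[0,0,-0.4],[0,0,0]]])

```text
time_s: 9.2
tool_pos: [0.6425, -0.1752, 0.0257]
tool_rot: [180.0, 0.0, 90.0]
force: [-1.3, -0.6, 4.6]
grip_width: 0.0226
```

Call:
apply_moves(targets=[[[0,0,0],[0,0,0]],[[0,0,0],[0,0,0]],[[0,0,0],[0,0,0]],[[0,0,0],[0,0,0]],[[0,0,0],[0,0,0]]], hand=50)

```text
time_s: 9.7
tool_pos: [0.6425, -0.1751, 0.025]
tool_rot: [180.0, 0.0, 90.0]
force: [-0.4, -0.8, 0.0]
grip_width: 0.0481
```

Call:
apply_moves(targets=[[[0,0,20],[0,0,0]],[[0,0,50],[0,0,0]],[[0,0,85],[0,0,0]],[[0,35,104],[0,0,0]],[[0,75,114],[0,0,0]],[[0,85,124],[0,0,0]],[[0,85,124],[0,0,0]],[[0,85,124],[0,0,0]]])

```text
time_s: 10.5
tool_pos: [0.6424, -0.0915, 0.1489]
tool_rot: [-180.0, 0.1, 90.0]
force: [-0.2, -0.3, 0.5]
grip_width: 0.0502
```

```bash
python3 - <<'E'
from h import *
np.set_printoptions(precision=4,suppress=True)
o=env.get_obs(); print(o["time_s"],o["tool_pos"],o["force"])
for n in("wrist","side","scene"):
    p=shot(n)
    e=proj(p,[.642,-.1755,.03])[0].astype(int); print(n,e)
    for d in env.regions_of(p,"slim")[:2]: print(d["conf"],d["rect"],bbox_fit(p,"slim",d["rect"],.012))
    a=p["image"][max(e[1]-32,0):e[1]+32,e[0]-32:e[0]+32,::-1]
    cv2.imwrite(f"pics/t_{n}.png",cv2.resize(a,(400,400),interpolation=2))
cv2.imwrite("pics/m1.png",np.hstack([cv2.imread(f"pics/t_{n}.png") for n in("wrist","side")]))
E
```

```text
10.5 [ 0.6424 -0.0915  0.1489] [-0.2076 -0.2753  0.4665]
wrist [316 271]
0.67 [296.3, 241.1, 342.9, 279.5] (array([ 0.6447, -0.1671]), np.float64(7.100867085736496))
side [298 135]
0.9 [289.8, 122.6, 311.0, 150.0] (array([ 0.6394, -0.1779]), np.float64(1.7101533920402687))
0.48 [279.9, 263.6, 329.4, 305.2] (array([0.4464, 0.1567]), np.float64(9.717511705944219))
scene [202 223]
0.61 [188.5, 208.6, 218.5, 238.1] (array([ 0.6389, -0.1789]), np.float64(0.5221825368924158))
```

View pics/m1.png

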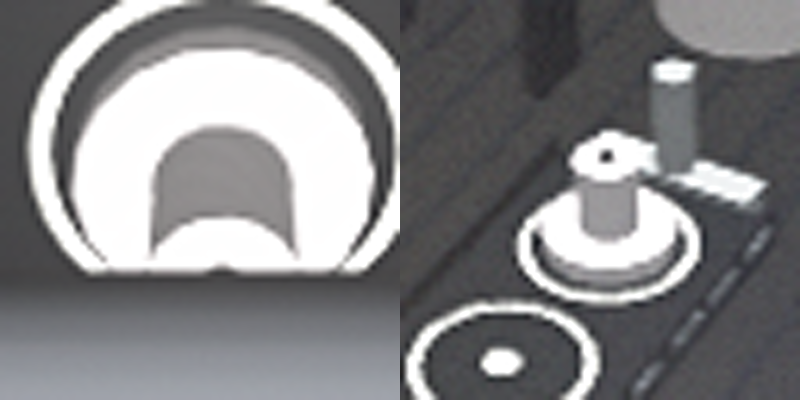

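The wrist half shows the flange centred sideways in its ring. In the side half slim stands upright in the ring next to the pin. I'll check the centring along the tray using the hole.

```bash
cat > chk.py <<'E'
from h import *
import sys
np.set_printoptions(precision=4,suppress=True)
def chk(name,x,y):
    for n in("side","scene"):
        p=shot(n); g=cv2.cvtColor(p["image"],cv2.COLOR_RGB2GRAY); z=.012+PROF[name][-1][1]*1e-3
        e=proj(p,[x,y,z])[0]; u,v=e.round().astype(int); f=cv2.resize(g[v-7:v+8,u-7:u+8],None,fx=4,fy=4,interpolation=2).astype(float)
        # dark hole inside the bright boss top
        b=(f<170).astype(np.uint8); k,l,s,c=cv2.connectedComponentsWithStats(b)
        for i in range(1,k):
            L,T,w,h,a=s[i]
            if L>0 and T>0 and L+w<60 and T+h<60 and a>8:
                q=(c[i]+.5)/4-.5+[u-7,v-7]; print(n,name,"hole",q,at_z(p,q,z),a)
        # ring: fit centre by maximising brightness contrast of projected circle
        G=cv2.GaussianBlur(g,(3,3),0).astype(np.float32); a=np.linspace(0,2*np.pi,180)
        def sc(q,r=.0315): 
            P=proj(p,np.c_[q[0]+r*np.cos(a),q[1]+r*np.sin(a),np.full(180,.012)]).astype(np.float32)
            return cv2.remap(G,P[:,0].copy(),P[:,1].copy(),1).mean()
        best=max(((sc((x+i*5e-4,y+j*5e-4)),x+i*5e-4,y+j*5e-4) for i in range(-10,11) for j in range(-10,11)))
        print(n,"ring",np.array(best))
if __name__=="__main__": chk(sys.argv[1],float(sys.argv[2]),float(sys.argv[3]))
E
python3 chk.py slim .642 -.1755
```

```text
side slim hole [298.5699 127.5487] [ 0.6423 -0.1764] 59
side ring [202.9042   0.6425  -0.1755]
scene slim hole [199.0733 214.3534] [ 0.6406 -0.178 ] 58
scene ring [243.1759   0.641   -0.1775]
```

Slim's hole and its ring agree within 1 mm in both cameras. Thick next.

Call:
apply_moves(targets=[[[-20,18,0],[0,0,0]],[[-50,45,0],[0,0,0]],[[-85,75,0],[0,0,0]],[[-120,107,0],[0,0,0]],[[-150,135,0],[0,0,0]],[[-175,157,0],[0,0,0]],[[-190,171,-25],[0,0,0]],[[-190,171,-60],[0,0,0]]], hand=55)

```text
time_s: 11.7
tool_pos: [0.4526, 0.0836, 0.0907]
tool_rot: [179.7, -0.1, 90.2]
force: [0.7, 0.5, -0.2]
grip_width: 0.0552
```

Call:
apply_moves(targets=[[[0,0,0],[0,0,0]],[[0,0,-20],[0,0,0]],[[0,0,-38],[0,0,0]],[[0,0,-47],[0,0,0]],[[0,0,-50.5],[0,0,0]],[[0,0,-50.5],[0,0,0]],[[0,0,-50.5],[0,0,0]]])

```text
time_s: 12.4
tool_pos: [0.4534, 0.0809, 0.0396]
tool_rot: [179.9, -0.0, 90.0]
force: [0.3, 0.1, -0.2]
grip_width: 0.0552
```

Call:
apply_moves(targets=[[[0,0,0],[0,0,0]],[[0,0,0],[0,0,0]],[[0,0,0],[0,0,0]],[[0,0,0],[0,0,0]],[[0,0,0],[0,0,0]],[[0,0,0],[0,0,0]]], hand=25)

```text
time_s: 13.0
tool_pos: [0.4527, 0.0809, 0.0389]
tool_rot: [180.0, 0.0, 90.0]
force: [-0.7, 0.2, 2.7]
grip_width: 0.0325
```

Call:
apply_moves(targets=[[[0,0,4],[0,0,0]],[[0,0,15],[0,0,0]],[[0,0,40],[0,0,0]],[[0,0,70],[0,0,0]],[[0,0,85],[0,0,0]],[[0,0,85],[0,0,0]]])

```text
time_s: 13.6
tool_pos: [0.4545, 0.0813, 0.1267]
tool_rot: [179.7, -0.0, 90.0]
force: [-0.2, -0.7, -1.3]
grip_width: 0.0324
```

```bash
python3 look.py w7 wrist
```

```text
13.6 [0.45450322 0.08130168 0.12671331] [ 1.79674581e+02 -4.84868813e-02  8.99998810e+01] [-0.20548305 -0.67062886 -1.34604331] 0.03239142619559435
```

View pics/w7.png

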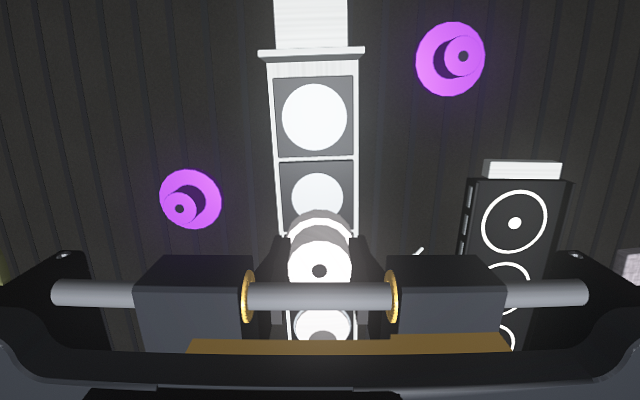

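Thick is held upright with its hole at (320,271), and the grip width of 32.4 mm carries the same −1.3 mm offset as slim. On to ring 2.

Call:
apply_moves(targets=[[[15,-14,0],[0,0,0]],[[45,-42,0],[0,0,0]],[[80,-75,0],[0,0,0]],[[115,-108,0],[0,0,0]],[[145,-137,0],[0,0,0]],[[172,-163,0],[0,0,0]],[[186,-176,0],[0,0,0]],[[190.5,-180,0],[0,0,0]]])

```text
time_s: 14.45
tool_pos: [0.6429, -0.1017, 0.1213]
tool_rot: [-179.8, 0.0, 89.8]
force: [0.6, 0.3, -0.9]
grip_width: 0.0324
```

Call:
apply_moves(targets=[[[0,0,0],[0,0,0]],[[0,0,-25],[0,0,0]],[[0,0,-55],[0,0,0]],[[0,0,-75],[0,0,0]],[[0,0,-83],[0,0,0]],[[0,0,-88],[0,0,0]],[[0,0,-90.5],[0,0,0]],[[0,0,-92],[0,0,0]]])

```text
time_s: 15.25
tool_pos: [0.6437, -0.0989, 0.0327]
tool_rot: [179.9, 0.0, 90.0]
force: [0.3, -0.2, 0.0]
grip_width: 0.0324
```

Call:
apply_moves(targets=[[[0,0,-0.6],[0,0,0]],[[0,0,-1.2],[0,0,0]],[[0,0,-1.4],[0,0,0]],[[0,0,-1.4],[0,0,0]]])

```text
time_s: 15.65
tool_pos: [0.6435, -0.0992, 0.031]
tool_rot: [179.9, 0.0, 90.0]
force: [0.4, 0.6, 2.5]
grip_width: 0.0327
```

Call:
apply_moves(targets=[[[0,0,0],[0,0,0]],[[0,0,0],[0,0,0]],[[0,0,0],[0,0,0]],[[0,0,0],[0,0,0]],[[0,0,0],[0,0,0]]], hand=55)

```text
time_s: 16.15
tool_pos: [0.6429, -0.0991, 0.0302]
tool_rot: [-180.0, 0.0, 90.0]
force: [-0.2, -0.2, -0.3]
grip_width: 0.0542
```

Call:
apply_moves(targets=[[[0,0,15],[0,0,0]],[[0,0,45],[0,0,0]],[[0,0,75],[0,0,0]],[[-20,10,93],[0,0,0]],[[-50,27,93],[0,0,0]],[[-85,47,93],[0,0,0]],[[-120,67,93],[0,0,0]],[[-150,86,93],[0,0,0]]])

```text
time_s: 16.95
tool_pos: [0.4916, -0.0124, 0.1244]
tool_rot: [179.9, 0.0, 90.0]
force: [0.7, 0.8, 0.6]
grip_width: 0.0549
```

```bash
python3 chk.py thick .643 -.0993;  python3 chk.py slim .642 -.1755
```

```text
side thick hole [281.    147.375] [ 0.6432 -0.1005] 62
side ring [211.6812   0.6435  -0.1003]
scene thick hole [234.934  230.0868] [ 0.6416 -0.1021] 72
scene ring [242.4621   0.6415  -0.1013]
side ring [137.348    0.643   -0.1745]
scene slim hole [199.0733 214.3534] [ 0.6406 -0.178 ] 58
scene ring [242.9715   0.641   -0.1775]
```

Call:
apply_moves(targets=[[[-25,16,0],[0,0,0]],[[-37,22,0],[0,0,0]],[[-38,23.4,-20],[0,0,0]],[[-38,23.4,-50],[0,0,0]],[[-38,23.4,-75],[0,0,0]],[[-38,23.4,-87],[0,0,0]],[[-38,23.4,-91.2],[0,0,0]],[[-38,23.4,-91.2],[0,0,0]]])

```text
time_s: 17.95
tool_pos: [0.4555, 0.0101, 0.0322]
tool_rot: [180.0, 0.0, 90.0]
force: [-0.1, -0.2, 0.0]
grip_width: 0.0553
```

Call:
apply_moves(targets=[[[0,0,0],[0,0,0]],[[0,0,0],[0,0,0]]])

```text
time_s: 18.15
tool_pos: [0.4561, 0.0103, 0.0332]
tool_rot: [179.9, -0.0, 90.0]
force: [0.1, 0.0, 0.7]
grip_width: 0.0551
```

Thick is on its ring within 1 mm. Gripping wide.

Call:
apply_moves(targets=[[[0,0,0],[0,0,0]],[[0,0,0],[0,0,0]],[[0,0,0],[0,0,0]],[[0,0,0],[0,0,0]],[[0,0,0],[0,0,0]],[[0,0,0],[0,0,0]]], hand=20)

```text
time_s: 18.75
tool_pos: [0.4551, 0.0103, 0.0322]
tool_rot: [180.0, 0.0, 90.0]
force: [0.8, 0.0, 1.1]
grip_width: 0.0287
```

Call:
apply_moves(targets=[[[0,0,4],[0,0,0]],[[0,0,15],[0,0,0]],[[0,0,40],[0,0,0]],[[0,0,70],[0,0,0]],[[0,0,90],[0,0,0]],[[0,0,90],[0,0,0]]])

```text
time_s: 19.35
tool_pos: [0.4575, 0.0104, 0.1257]
tool_rot: [179.6, -0.0, 90.0]
force: [0.5, -0.2, -1.6]
grip_width: 0.0287
```

```bash
python3 look.py w8 wrist
```

```text
19.35 [0.45749884 0.01043708 0.12571736] [ 1.79605163e+02 -1.14211345e-02  8.99976364e+01] [ 0.46876532 -0.22316631 -1.5798507 ] 0.028693838186492057
```

View pics/w8.png

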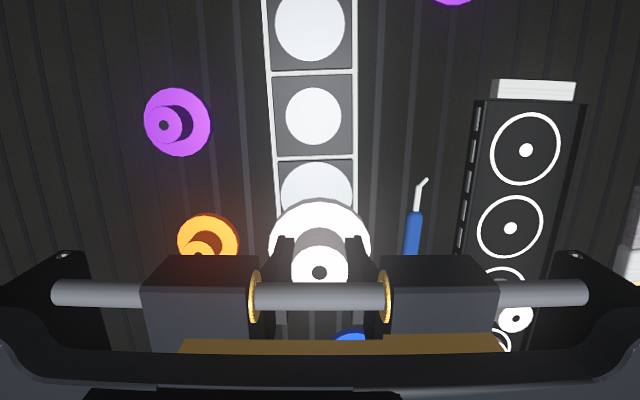

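Wide is held upright with its hole at (320,272), and its nest is empty of neighbours on the plate side. On to ring 3.

Call:
apply_moves(targets=[[[15,-3,0],[0,0,0]],[[45,-8,0],[0,0,0]],[[80,-14,0],[0,0,0]],[[115,-21,0],[0,0,0]],[[145,-26,0],[0,0,0]],[[170,-31,0],[0,0,0]],[[184,-33,0],[0,0,0]],[[188.5,-33.8,0],[0,0,0]]])

```text
time_s: 20.2
tool_pos: [0.6435, -0.0239, 0.1197]
tool_rot: [-179.8, 0.0, 90.0]
force: [0.2, -0.2, -1.8]
grip_width: 0.0285
```

Call:
apply_moves(targets=[[[0,0,0],[0,0,0]],[[0,0,-25],[0,0,0]],[[0,0,-55],[0,0,0]],[[0,0,-78],[0,0,0]],[[0,0,-88],[0,0,0]],[[0,0,-93],[0,0,0]],[[0,0,-95.5],[0,0,0]],[[0,0,-97],[0,0,0]]])

```text
time_s: 21.0
tool_pos: [0.6443, -0.0235, 0.0262]
tool_rot: [179.9, 0.0, 90.0]
force: [-0.5, -0.2, -1.4]
grip_width: 0.0289
```

Call:
apply_moves(targets=[[[0,0,-0.6],[0,0,0]],[[0,0,-1.2],[0,0,0]],[[0,0,-1.4],[0,0,0]],[[0,0,-1.4],[0,0,0]]])

```text
time_s: 21.4
tool_pos: [0.6439, -0.0235, 0.0243]
tool_rot: [179.9, 0.0, 90.0]
force: [-0.1, -0.7, 1.2]
grip_width: 0.0287
```

Call:
apply_moves(targets=[[[0,0,0],[0,0,0]],[[0,0,0],[0,0,0]],[[0,0,0],[0,0,0]],[[0,0,0],[0,0,0]],[[0,0,0],[0,0,0]]], hand=52)

```text
time_s: 21.9
tool_pos: [0.6435, -0.0235, 0.0237]
tool_rot: [180.0, 0.0, 90.0]
force: [1.2, 0.1, 0.6]
grip_width: 0.0512
```

Call:
apply_moves(targets=[[[0,0,15],[0,0,0]],[[0,0,45],[0,0,0]],[[0,0,75],[0,0,0]],[[-20,-4,95],[0,0,0]],[[-50,-10,98],[0,0,0]],[[-85,-17,98],[0,0,0]],[[-120,-24,98],[0,0,0]],[[-150,-30,98],[0,0,0]]])

```text
time_s: 22.7
tool_pos: [0.4921, -0.0539, 0.1229]
tool_rot: [179.9, 0.0, 90.0]
force: [0.3, -0.5, -0.1]
grip_width: 0.052
```

```bash
python3 chk.py wide .6435 -.024
```

```text
side wide hole [261.6313 170.3497] [ 0.6438 -0.024 ] 79
side ring [234.3656   0.6445  -0.0245]
scene wide hole [273.5111 247.3972] [ 0.642  -0.0256] 79
scene ring [248.772    0.642   -0.0255]
```

Call:
apply_moves(targets=[[[-25,-5,0],[0,0,0]],[[-35,-6,0],[0,0,0]],[[-36,-6.4,-15],[0,0,0]],[[-36,-6.4,-40],[0,0,0]],[[-36,-6.4,-64],[0,0,0]],[[-36,-6.4,-75],[0,0,0]],[[-36,-6.4,-78.6],[0,0,0]],[[-36,-6.4,-78.6],[0,0,0]]])

```text
time_s: 23.6
tool_pos: [0.4581, -0.0598, 0.0434]
tool_rot: [180.0, -0.0, 90.0]
force: [-0.2, -0.2, -0.0]
grip_width: 0.052
```

Call:
apply_moves(targets=[[[0,0,0],[0,0,0]],[[0,0,0],[0,0,0]]])

```text
time_s: 23.8
tool_pos: [0.4585, -0.06, 0.0441]
tool_rot: [179.9, 0.0, 90.0]
force: [0.2, -0.7, -0.3]
grip_width: 0.052
```

Call:
apply_moves(targets=[[[0,0,0],[0,0,0]],[[0,0,0],[0,0,0]],[[0,0,0],[0,0,0]],[[0,0,0],[0,0,0]],[[0,0,0],[0,0,0]],[[0,0,0],[0,0,0]]], hand=18)

```text
time_s: 24.4
tool_pos: [0.4577, -0.0599, 0.0432]
tool_rot: [180.0, 0.0, 90.0]
force: [0.0, -0.4, 0.3]
grip_width: 0.027
```

Wide agrees with its ring within 0.7 mm. Cone is gripped at 27.0 mm, so I'll lift and check.

Call:
apply_moves(targets=[[[0,0,4],[0,0,0]],[[0,0,15],[0,0,0]],[[0,0,40],[0,0,0]],[[0,0,70],[0,0,0]],[[0,0,85],[0,0,0]],[[0,0,85],[0,0,0]]])

```text
time_s: 25.0
tool_pos: [0.4595, -0.0601, 0.1312]
tool_rot: [179.7, 0.0, 90.0]
force: [0.1, 0.7, -1.7]
grip_width: 0.0272
```

```bash
python3 look.py w9 wrist
```

```text
25.0 [ 0.45951436 -0.06012123  0.1311601 ] [1.79670880e+02 3.31706915e-02 8.99931163e+01] [ 0.13331816  0.69804517 -1.71415755] 0.02724597569420767
```

View pics/w9.png

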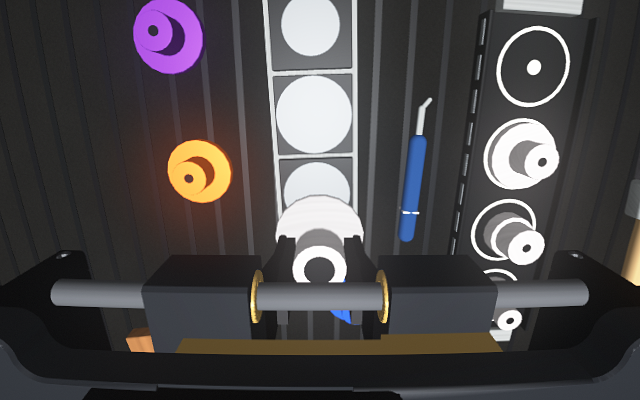

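Cone is held upright with its bore at (319,266). The tray shows wide at (520,155), thick at (505,232) and slim at (508,318), all standing. On to ring 4.

Call:
apply_moves(targets=[[[15,9,0],[0,0,0]],[[42,25,0],[0,0,0]],[[75,45,0],[0,0,0]],[[110,66,0],[0,0,0]],[[142,86,0],[0,0,0]],[[167,101,0],[0,0,0]],[[182,110,0],[0,0,0]],[[186.5,112.5,0],[0,0,0]]])

```text
time_s: 25.85
tool_pos: [0.644, 0.0544, 0.1258]
tool_rot: [-179.8, -0.0, 90.1]
force: [-0.1, 0.4, -1.0]
grip_width: 0.0274
```

Call:
apply_moves(targets=[[[0,0,0],[0,0,0]],[[0,0,-25],[0,0,0]],[[0,0,-55],[0,0,0]],[[0,0,-75],[0,0,0]],[[0,0,-84],[0,0,0]],[[0,0,-88],[0,0,0]],[[0,0,-90.5],[0,0,0]],[[0,0,-92],[0,0,0]]])

```text
time_s: 26.65
tool_pos: [0.6447, 0.0525, 0.0372]
tool_rot: [179.9, -0.0, 90.0]
force: [-0.5, 0.6, -0.4]
grip_width: 0.0274
```

Call:
apply_moves(targets=[[[0,0,-0.6],[0,0,0]],[[0,0,-1.2],[0,0,0]],[[0,0,-1.4],[0,0,0]],[[0,0,-1.4],[0,0,0]]])

```text
time_s: 27.05
tool_pos: [0.6444, 0.0527, 0.0353]
tool_rot: [179.9, -0.0, 90.0]
force: [-1.3, -0.8, 1.9]
grip_width: 0.0274
```

Call:
apply_moves(targets=[[[0,0,0],[0,0,0]],[[0,0,0],[0,0,0]],[[0,0,0],[0,0,0]],[[0,0,0],[0,0,0]],[[0,0,0],[0,0,0]]], hand=52)

```text
time_s: 27.55
tool_pos: [0.644, 0.0526, 0.0346]
tool_rot: [-180.0, 0.0, 90.0]
force: [-0.3, -1.2, 0.0]
grip_width: 0.0509
```

Call:
apply_moves(targets=[[[0,0,15],[0,0,0]],[[0,0,45],[0,0,0]],[[0,0,80],[0,0,0]],[[-25,15,115],[0,0,0]],[[-60,30,145],[0,0,0]],[[-95,45,165],[0,0,0]],[[-130,50,165],[0,0,0]],[[-150,50,165],[0,0,0]]])

```text
time_s: 28.35
tool_pos: [0.4922, 0.1043, 0.2021]
tool_rot: [179.8, -0.0, 90.2]
force: [0.7, -0.1, 0.4]
grip_width: 0.0522
```

```bash
for a in "cone .644 .0525" "wide .6435 -.024" "thick .643 -.0995" "slim .6425 -.1755"; do python3 chk.py $a; done; python3 - <<'E'
from h import *
p=shot("side"); q=shot("scene")
cv2.imwrite("pics/fin.png",np.hstack([cv2.resize(p["image"][100:240,200:340,::-1],(400,400)),cv2.resize(q["image"][190:310,165:355,::-1],(400,253)).repeat(1,0) if 0 else cv2.copyMakeBorder(cv2.resize(q["image"][190:310,165:355,::-1],(400,253)),0,147,0,0,0)]))
E
```

```text
side cone hole [239.1186 190.8839] [0.6444 0.0527] 504
side ring [225.49    0.645   0.052]
scene cone hole [313.9647 261.1208] [0.6428 0.0511] 711
scene ring [235.1754   0.643    0.0505]
side wide hole [261.606  170.3402] [ 0.6439 -0.024 ] 79
side ring [218.6362   0.6445  -0.024 ]
scene wide hole [273.5111 247.3972] [ 0.642  -0.0256] 79
scene ring [248.6898   0.642   -0.0255]
side ring [142.5932   0.6435  -0.1   ]
scene thick hole [234.8986 230.0912] [ 0.6416 -0.1022] 74
scene ring [242.0772   0.6415  -0.1015]
side ring [109.0099   0.6435  -0.177 ]
scene slim hole [199.0375 214.3708] [ 0.6407 -0.178 ] 60
scene ring [242.3941   0.641   -0.1775]
```

View pics/fin.png

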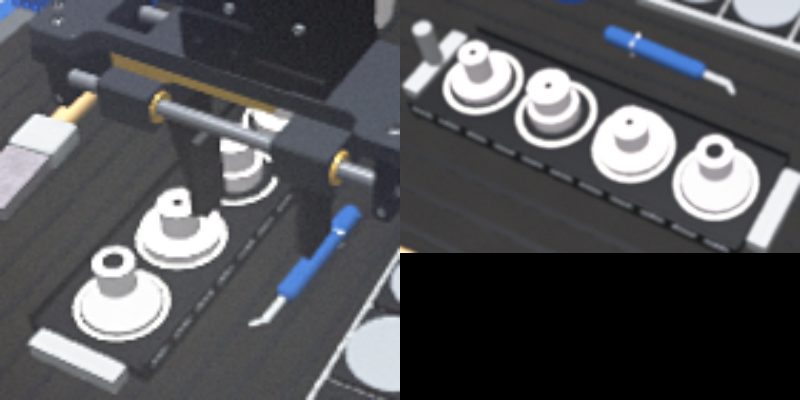

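The scene crop shows, from the post outward, slim (475,75), thick (550,105), wide (632,140) and cone (715,178). All four stand upright in their rings and the robot is clear of them. I'll hold still a moment and hand in.

Call:
apply_moves(targets=[[[0,0,0],[0,0,0]],[[0,0,0],[0,0,0]],[[0,0,0],[0,0,0]]])

```text
time_s: 29.15
tool_pos: [0.4941, 0.1026, 0.1995]
tool_rot: [-180.0, 0.0, 90.0]
force: [-1.0, -0.1, -0.5]
grip_width: 0.052
```

```bash
python3 -c "
from cell import env
print(env.get_obs()['time_s'],env.sign_off())"
```

```text
the job is handed in; nothing more can be done
29.15 None
```

All four parts now stand upright on the wash tray's rings in rail order: slim next to the stop post, then thick, wide and cone. I handed the job in at 29.2 s; no verdict was reported.

- **Placing:** In the last checks each part's centre hole agreed with its ring's centre to about 1 mm. The final picture shows all four upright inside their rings, with the arm clear.
- **Forces:** The highest wrist force I read was about 5 N, as slim touched down.
- **Side camera:** In the final check the gripper hid slim and thick from it. Those two rest on the scene camera then, and on side-camera readings taken just after each was placed.
- **Disagreements:**
  - The wrist camera read about 2–3 mm high in x against the other two cameras, so I corrected for it.
  - Slim's outline boxes after placing were 2–3 mm off its ring in the scene and side cameras and further off in the wrist camera; the hole measurement did not bear this out.
  - The gripper read about 1 mm narrower than every boss.

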